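# Load a charged cell into a satellite battery module

### The job

Take the charged blue cell out of the sloping charging dock and load it into the empty green battery module: push its flat negative end against the coil spring contact while the other end is still raised, then lower the positive end in behind the aluminium end stop. Leave the cell lying level in both saddles, held by the spring against the end stop, let go of it, and do not disturb the other things on the mat.

Things in the scene. Friction and masses are not known exactly. Their poses are not given: they have to be found in the camera images.
- cell: Blue cylindrical cell, 32 mm diameter, 140 mm long overall, about 0.3 kg, orange band near its positive end, where the last 3 mm is a nub of 12 mm diameter. Origin at its centre; x runs along its axis from the flat negative end to the positive end (y and z may lie anywhere around it). It starts in the charging dock, tilted 35 degrees, negative end down.
- cell_neg (a point): Centre of the cell's flat negative end face (70 mm from the cell's centre).
- cell_pos (a point): Centre of the cell's positive end, on the face of the nub (70 mm from the cell's centre).
- holder: Battery module, fixed: green base plate 222 x 86 x 8 mm, from x = -125 to +97 mm. Origin on the bench below the bay's centre; x runs along the cell bay from the spring to the end stop, z up. The spring's aluminium housing spans x = -114 to -88 mm, 50 mm wide, top 54 mm above the bench.
- bay (a point): Where the centre of a loaded cell lies: the module's x = 0, y = 0, 40 mm above the bench. Two black 45-degree V saddles open upwards, 16 mm long, at x = -40 and +40 mm, 52 mm wide, V tops about 36 mm above the bench, carry the cell; between them (x -32 to +32 mm) all is open down to the base plate for fingers.
- contact (a joint): Travel in m of the sprung contact along the module's -x: 0 with the spring free, stop at 0.020. Stiffness about 700 N/m. With the cell properly loaded it reads about 0.008.
- contact_face (a point): Centre of the face of the sprung contact, a brass disc of 20 mm diameter on a coil spring, facing the module's +x. Free, it is at the module's x = -62 mm, 40 mm above the bench, 132 mm from the end stop, so the spring must give 8 mm for the cell to fit (some more while the cell is tilted).
- tail_stop (a point): Point on the inner face of the end stop where the nub bears: the module's x = +70 mm, y = 0, 40 mm above the bench. The end stop is an aluminium wall 8 mm thick, 50 mm wide, top 48 mm above the bench.
- charger: Charging dock, fixed: black base 180 x 100 mm. Two grey V saddles on a 35 degree slope rising to its +x. Origin on the bench, 95 mm below the cell's resting centre; negative end against a low stop at -x. Saddles 16 mm long, 52 mm wide, 45 mm either side of the cell's centre along its axis; between them it is free to 36 mm below its axis. The cell lifts out square to its axis.
- head_edge (a point): Middle of the lower front edge of the dock's white head, 18 mm beyond the cell's centre, 165 mm above the bench. The head (94 mm wide, 66 deep, 22 high, on two posts at its back) overhangs the cell's upper end: a gripper square to the cell, leaning to the low end, gets in; a vertical one at mid-cell does not.
- board: Bystander: circuit board in a black tray, 90 x 85 mm, 17 mm high, origin at the centre of its underside.
- bracket: Bystander: violet printed bracket, 110 x 94 x 55 mm, with four uprights, origin at the centre of its underside.
- jar: Bystander: white plastic jar with a yellow lid, 60 mm diameter, 65 mm high, origin at the centre of its underside.
- screwdriver: Bystander: screwdriver lying on the mat, origin at its underside.
Not all that is in view belongs to the job. Several things have the shape of the cell; the one meant has the colours described above.

How it is judged:
By the outcome, as a careful person would: the job done as asked, in the order asked, and still so for the second after the job is handed in, with the robot touching nothing.
It also fails if it takes over 48 s, if anything falls off the work surface, if the arm or the gripper's body presses on something with over 40 N, if the wrist force passes 120 N, or if a joint passes its speed limit or range.

### The arm

A 6-joint arm with a two-finger parallel gripper is mounted at the origin on the work surface. World frame = base frame: x ahead of the robot, y to its left, z up, the work surface at z = 0. Lengths are in mm, angles in degrees, forces in N, time in s.
With the tool pointing down it reaches from about 350 to 850 mm from the base axis. Payload 8.1 kg.
Tool frame: the origin (TCP) lies between the finger pads; the fingertips stand 11 mm ahead of it and the grasp point (between the pads) lies 8 mm behind it; z points along the fingers, y is the line along which they close (so a half turn about z gives the same grasp; the last joint's range is limited). The gripper opens to 85 mm and grips with 20 to 120 N. Pads are 22 mm wide; open, the fingers measure 114 mm over their backs; the gripper's body (76 mm by 85 mm) begins 54 mm behind the grasp point. The pads swing forward as they close: fully open they stand 13 mm farther back than shut.
Start: joints at [-74.45, 7.471, 85.268, -0, 87.261, -4.893], TCP at [209.587, -562.209, 242.292] pointing down, gripper open.
Joint ranges: [-169.43, 169.43], [-51.17, 129.36], [1.28, 143.12], [-76.62, 256.62], [0, 156.53], [-152.29, 152.29]. Speed limits (degrees/s): [136.94, 136.94, 159.86, 180, 180, 180].

### API

Orientations are given as [roll, pitch, yaw] about the fixed x, y, z axes, in that order (R = Rz(yaw) Ry(pitch) Rx(roll)).
In Python, from bench import r, snapshot, get_calibration gives the robot as it stands.
- The arm moves only by the tool step_arm, never from a script. Its argument "rows" is a list of rows, each a list of 2 entries, a list of its own where there are three numbers: the shift along the tool's x, y, z in mm, then the turn about the tool's z in degrees. In form: [[[tx, ty, tz], yaw], ...]. A call has 1 to 12 rows; each row is the pose to reach, as a shift and turn from the pose commanded when the call began, along the tool's axes at that moment; what a row does not reach only later rows make up. A row lasts 1/10 s, in which the tool goes at most 50 mm and 8.59 degrees, less where a joint would pass 70% of its speed; a pose out of reach is approached as far as the arm can. A call with a gripper value outside its range is refused whole. "fingers" is the opening, from 0 (shut) to 1 (fully open), set as the call begins (left out, the last holds). The fingers move at their own pace and stop on an object; "squeeze" is the grip in N (left out, the last holds). Time passes only in rows, so rows that repeat a pose let the fingers close. It gives the time, the measured TCP pose, the force, the opening and the grip force at its end, in the units of the state.
- r.sense(): the state, without advancing time (a new reading comes with each control period).
- snapshot(name): name is "scene" or "top"; returns the picture (420x560x3 uint8, blue, green, red); there is no depth.
- get_calibration(name): a dict with "fovy" (degrees; the focal length in pixels is half the picture's height over the tangent of half this angle, whatever the lens; pixels are square), "cx", "cy" (the principal point, pixels), "dist" ([k1, k2, p1, p2, k3] as OpenCV has them; the pictures are not rectified), "eye" and "orientation" of the camera in the world. Camera axes: x right, y up, looking along -z (the intrinsics and any distortion apply to the point x, -y, -z); pixel columns grow to the right and rows downward; lengths in mm; the calibration is good to about 2 mm. A picture is of the moment at which its call begins. get_calibration takes no time and is no camera call.
- r.hand_in(): hands the job in; it is judged then, once.
The state is a dict: "time": time; "joint_pos": joint angles; "qd": joint speeds; "joint_efforts": joint torques, N m; "tool_pos": TCP position; "tcp_rot": TCP orientation; "ft_force": force on the tool from outside, world axes, zero at the start; "wrist_torque": the same for the moment, N m; "finger_gap": finger opening in mm; "grip_force": force on a finger pad.
Only numpy, scipy, OpenCV 4.12 (cv2) and the standard library are available. Lean on these libraries where they do the work, as an engineer would, in place of code of your own. Each camera call takes 0.05 s, during which the arm holds its last target. There are 200 camera calls.

## Working session

There is one attempt and no reset: what is moved stays moved. The work goes in short steps, Python scripts to look and compute and a tool call to move; the robot and the scene stay as the last step left them, time stands still between calls to the robot, and variables do not carry over. Pictures are saved under pics/ and viewed, at most 10 in all, crops included, and the job is handed in when it is done.

Besides the shell and the picture viewer there is one more tool, called after "Emit:" as name(argument=value, ...) on one line, values as JSON. step_arm: Moves the arm, as the interface text tells. Its arguments: {"type":"object","properties":{"rows":{"type":"array"},"fingers":{"type":"number"},"squeeze":{"type":"number"}},"required":["rows"]}

```bash
ls; mkdir -p pics; python3 - <<'E'
from bench import r,snapshot,get_calibration
import cv2
for n in("scene","top"):
    cv2.imwrite(f"pics/{n}0.png",cv2.resize(snapshot(n),None,fx=1.42,fy=1.42,interpolation=cv2.INTER_CUBIC)); print(get_calibration(n))
s=r.sense();print(s)
E
```

```text
pics
{'fovy': 49.228392174868674, 'cx': 284.34863018049174, 'cy': 207.72002606419824, 'dist': array([-0.00355156,  0.        ,  0.        ,  0.        ,  0.        ]), 'eye': array([ 867.79075814, -484.3889627 , 1090.00435446]), 'orientation': array([29.36099456, -0.07336609, 43.06811564])}
{'fovy': 51.35869968221092, 'cx': 283.48236118939064, 'cy': 209.87490174543652, 'dist': array([-0.11748865,  0.        ,  0.        ,  0.        ,  0.        ]), 'eye': array([ 432.77453902,  -97.93098277, 1042.63013765]), 'orientation': array([  2.84188842,   0.27976047, -90.26417231])}
{'time': 0.1, 'joint_pos': array([-7.44496720e+01,  7.51083910e+00,  8.53219250e+01,  4.95399238e-04,
        8.72605786e+01, -4.89299480e+00]), 'qd': array([-0.05340002, -0.12598121, -0.16535347, -0.04676397,  0.06526075,
       -0.01990122]), 'joint_efforts': array([ 2.34117644e-03, -5.70954788e+01, -5.01939225e+01, -1.08240138e-04,
        8.16558022e-03,  2.61249062e-05]), 'tool_pos': array([ 209.46905439, -561.75696486,  241.35938285]), 'tcp_rot': array([-1.79907040e+02, -8.45465784e-03,  2.04432918e+01]), 'ft_force': array([-0.26195096,  0.39482259,  0.35647378]), 'wrist_torque': array([ 0.02668381, -0.01420685, -0.01742687]), 'grip_force': 0.0, 'finger_gap': 85.38126576135514}
```

View pics/scene0.png

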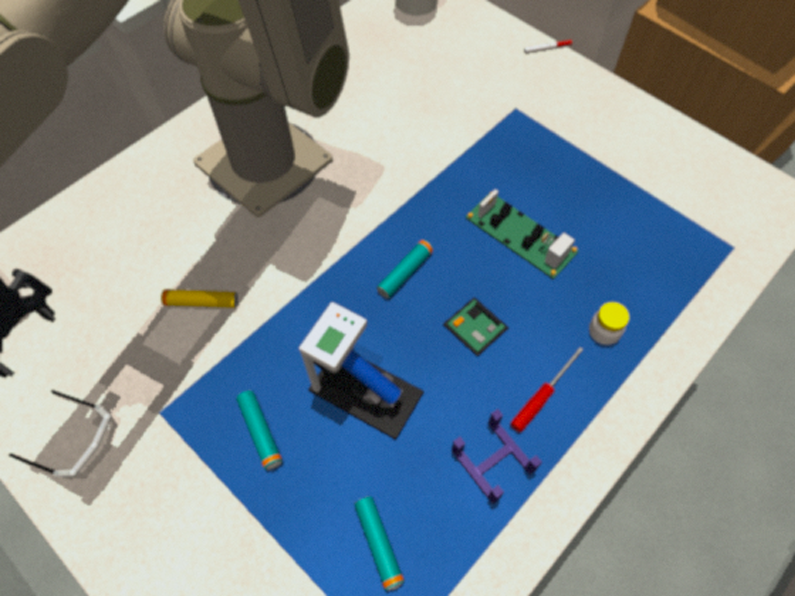

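View pics/top0.png

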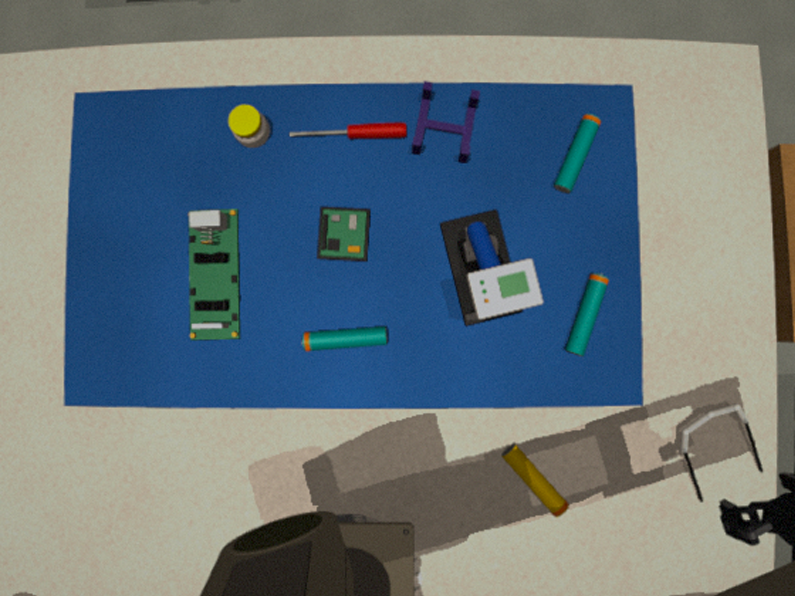

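The scene view shows the blue cell in its dock (about 375,380, head at 335,335) and the green module at (520,235). In the top view the module is at (215,275), with its housing at the top and end stop at the bottom. The dock is at (490,265) with the cell's low end at (478,230). I'll zoom in on both.

```bash
cat > h.py <<'E'
import numpy as np, cv2
from scipy.spatial.transform import Rotation as Ro
from bench import r,snapshot,get_calibration
def cam(n):
    c=get_calibration(n); f=210/np.tan(np.radians(c['fovy']/2))
    K=np.array([[f,0,c['cx']],[0,f,c['cy']],[0,0,1.]])
    R=Ro.from_euler('xyz',c['orientation'],degrees=True).as_matrix()@np.diag([1,-1,-1])  # cv cam->world
    return K,np.array(c['dist']),R,np.array(c['eye'])
def proj(n,P):
    K,d,R,e=cam(n); rv,_=cv2.Rodrigues(R.T)
    return cv2.projectPoints(np.atleast_2d(np.float64(P)),rv,-R.T@e,K,d)[0][:,0]
def ray(n,uv,z):
    K,d,R,e=cam(n); u=cv2.undistortPoints(np.float64(uv).reshape(-1,1,2),K,d)[:,0]
    D=np.c_[u,np.ones(len(u))]@R.T
    return e+D*((z-e[2])/D[:,2])[:,None]
def crop(im,x0,y0,w,h,s):
    c=cv2.resize(im[y0:y0+h,x0:x0+w],None,fx=s,fy=s,interpolation=cv2.INTER_CUBIC)
    for k in range(0,w,10): cv2.line(c,(k*s,0),(k*s,5),(255,255,255),1); cv2.putText(c,str(x0+k),(k*s,14),0,.33,(255,255,255),1)
    for k in range(10,h,10): cv2.line(c,(0,k*s),(5,k*s),(255,255,255),1); cv2.putText(c,str(y0+k),(6,k*s+4),0,.33,(255,255,255),1)
    return c
E
python3 - <<'E'
from h import *
t=snapshot("top");s=snapshot("scene")
cv2.imwrite("raw_t.png",t);cv2.imwrite("raw_s.png",s)
def comp(a,b,f):
    o=np.zeros((600,800,3),np.uint8);o[:a.shape[0],:a.shape[1]]=a;o[:b.shape[0],800-b.shape[1]:]=b;cv2.imwrite(f,o)
comp(crop(t,125,140,54,105,5),crop(s,320,125,90,75,5),"pics/h1.png")
comp(crop(t,305,142,84,92,4),crop(s,205,205,100,108,4),"pics/c1.png")
E
```

```text
(no output)
```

View pics/h1.png

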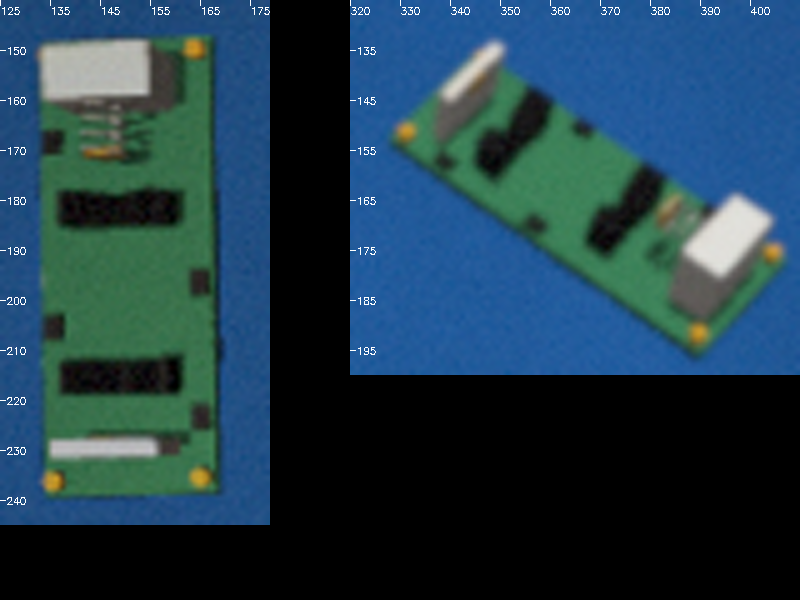

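View pics/c1.png

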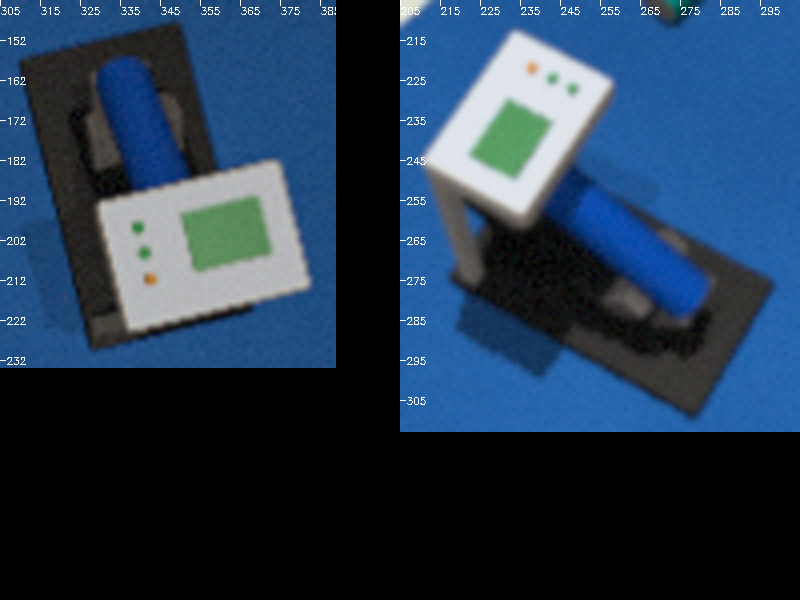

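The pictures show the module with its spring housing at world +x and its end stop at −x. The dock's low end also faces +x. I took corner pixels from both crops and will now fit the poses.

```bash
cat > fit.py <<'E'
from h import *
from scipy.optimize import least_squares
H=[("top",(-125,43,8),(167,147.6)),("top",(97,43,8),(168.4,238.4)),("top",(97,-43,8),(134,238.6)),
("top",(-114,-25,54),(133,149.8)),("top",(-114,25,54),(155,147.8)),("top",(-88,25,54),(155,159.2)),("top",(-88,-25,54),(133.3,159.6)),
("top",(70,-25,48),(134.6,228)),("top",(70,25,48),(156.4,227.4)),("top",(78,25,48),(156.4,231.2)),("top",(78,-25,48),(135,231.6)),
("scene",(97,43,8),(328.2,153.6)),("scene",(-125,43,8),(389.4,194.6)),("scene",(-125,-43,8),(407,177.4)),
("scene",(-88,-25,54),(397.6,164)),("scene",(-114,-25,54),(404.6,169)),("scene",(-114,25,54),(394.4,180.4)),("scene",(-88,25,54),(386.6,174)),
("scene",(78,-25,48),(348.8,133.4)),("scene",(70,-25,48),(351,135)),("scene",(70,25,48),(340,145.6)),("scene",(78,25,48),(338,144.4))]
C=[("top",(18,-47,187),(329,191.75)),("top",(18,47,187),(374.5,181.75)),("top",(84,47,187),(382.75,213.5)),("top",(84,-47,187),(337,225.25)),
("scene",(84,-47,187),(234,212.5)),("scene",(18,-47,187),(258.5,225.75)),("scene",(84,47,187),(211.25,244.25)),
("top",(-90,-50,0),(310.5,157.5)),("top",(-90,50,0),(350.75,148)),("top",(90,-50,0),(328,229.2)),("scene",(-90,-50,0),(298.5,276.25)),("scene",(-90,50,0),(279,309.25))]
def fit(L,p0,base=False,only=None):
    L=[l for l in L if only in(None,l[0])]
    P=np.array([l[1] for l in L],float);U=np.array([l[2] for l in L]);n=np.array([l[0] for l in L])
    def f(p):
        Q=P.copy()
        if base: Q[P[:,2]==0]+=[p[3],0,p[4]]
        W=Ro.from_euler('z',p[2],degrees=True).apply(Q)+[p[0],p[1],0]
        o=np.zeros_like(U)
        for k in set(n): o[n==k]=proj(k,W[n==k])-U[n==k]
        return o.ravel()
    s=least_squares(f,p0,loss='soft_l1',x_scale=[10,10,5]+[5,5]*base)
    print(only,s.x.round(2),"rms",np.sqrt(np.mean(f(s.x)**2)).round(2));print(f(s.x).reshape(-1,2).round(1).tolist())
    return s.x
for o in(None,"top","scene"): fit(H,[400,200,180.],only=o)
for o in(None,"top"): fit(C,[430,-180,-170.,0,5],True,o)
E
python3 fit.py
```

```text
None [513.22 227.03 181.48] rms 0.64
[[0.3, -1.2], [0.2, -0.0], [-0.4, 0.7], [0.4, -1.3], [-0.6, -0.2], [-0.5, -0.5], [0.1, -0.1], [0.4, -0.3], [-0.3, -0.3], [-0.2, -0.6], [0.1, -0.4], [-1.1, -1.4], [0.5, 1.1], [0.6, -1.2], [-1.0, -0.5], [-0.2, -0.2], [-0.5, -0.1], [-0.6, 0.9], [-0.5, -0.3], [-0.5, -0.4], [-0.3, -0.6], [-0.5, -0.9]]
top [512.29 226.9  181.45] rms 0.45
[[0.4, -0.8], [0.2, 0.4], [-0.4, 1.1], [0.5, -0.9], [-0.5, 0.2], [-0.5, -0.1], [0.2, 0.3], [0.4, 0.1], [-0.3, 0.1], [-0.2, -0.2], [0.1, -0.1]]
scene [514.78 226.82 181.58] rms 0.65
[[-0.8, -1.0], [1.0, 1.5], [1.0, -0.9], [-0.6, -0.1], [0.3, 0.1], [-0.0, 0.3], [-0.2, 1.3], [-0.2, 0.0], [-0.1, -0.1], [0.1, -0.2], [-0.2, -0.5]]
None [ 538.38 -225.21 -167.08    3.56    5.03] rms 0.59
[[-0.1, 0.1], [0.4, -0.6], [0.1, 0.1], [-0.3, -0.7], [-0.3, -0.6], [0.2, -0.7], [-1.4, 0.6], [-0.6, -0.7], [-0.4, -0.5], [-0.5, 0.8], [-0.3, -0.3], [-1.0, 0.6]]
top [ 537.93 -225.67 -167.2     3.76    3.84] rms 0.44
[[0.1, 0.3], [0.7, -0.4], [0.3, 0.4], [-0.2, -0.5], [-0.3, -0.4], [-0.2, -0.1], [-0.4, 1.0]]
```

```bash
cat >> h.py <<'E'
CH=(538.3,-225.4,-167.1); HO=(513.2,227.0,181.5)
def W(fr,x,y,z):
    return Ro.from_euler('z',fr[2],degrees=True).apply([x,y,z])+[fr[0],fr[1],0]
def go(P,yaw):
    s=r.sense(); q=s['tcp_rot']; R=Ro.from_euler('xyz',[180,0,q[2]],degrees=True)
    d=R.inv().apply(np.array(P)-s['tool_pos']); t=-((yaw-q[2]+180)%360-180)
    print("t",s['time'],"pos",s['tool_pos'].round(1),"rot",q.round(1),"F",s['ft_force'].round(1),"gap",round(s['finger_gap'],1)," SHIFT",d.round(1),"TURN",round(t,1))
E
python3 - <<'E'
from h import *
go([*W(CH,-26,0,0)[:2],240],12.9)
for k in("top","scene"):
  print(proj(k,[W(CH,-70*.819,0,95-70*.5736),W(CH,0,0,95),W(CH,18,0,165)]).round(1).tolist())
E
```

```text
t 0.2 pos [ 209.5 -561.9  241.6] rot [-179.9   -0.    20.4] F [-0.5  0.1 -1.2] gap 85.3  SHIFT [ 451.4 -197.     1.6] TURN 7.5
[[335.5, 160.5], [343.8, 182.8], [350.4, 187.6]]
[[277.8, 279.8], [256.5, 262.0], [247.9, 246.0]]
```

Emit:
step_arm(rows=[[[10,-4,0],0.3],[[40,-17,0],1],[[85,-37,0],2],[[132,-58,0],3],[[180,-79,0],4],[[227,-99,0],4.5],[[275,-120,0],5],[[322,-141,0],6],[[370,-162,0],6.5],[[412,-180,0],7],[[440,-192,0],7.3],[[451,-197,1.5],7.5]], fingers=0.5, squeeze=100)

```text
time: 1.4
tool_pos: [565.7, -216.1, 240.8]
tcp_rot: [-180.0, -0.1, 13.1]
ft_force: [-0.5, -0.6, -0.0]
finger_gap: 42.7
grip_force: 0.0
```

Emit:
step_arm(rows=[[[0,0,10],0],[[0,0,30],0],[[0,0,50],0],[[0,0,70],0],[[0,0,85],0],[[0,0,90],0],[[0,0,90],0],[[0,0,90],0]])

```text
time: 2.2
tool_pos: [563.6, -220.6, 151.7]
tcp_rot: [180.0, -0.1, 12.9]
ft_force: [0.0, -0.1, 0.9]
finger_gap: 42.3
grip_force: 0.0
```

```bash
python3 - <<'E'
from h import *
go([*W(CH,-26,0,0)[:2],88],12.9)
t=snapshot("top");s=snapshot("scene")
o=np.zeros((600,800,3),np.uint8)
a=crop(t,290,120,98,140,4);b=crop(s,205,165,100,148,4);o[:a.shape[0],:a.shape[1]]=a;o[:b.shape[0],400:400+b.shape[1]]=b
cv2.imwrite("pics/g1.png",o)
E
```

```text
t 2.2 pos [ 563.6 -220.6  151.7] rot [ 1.80e+02 -1.00e-01  1.29e+01] F [ 0.  -0.1  0.9] gap 42.3  SHIFT [ 0.2 -1.  63.7] TURN 0.0
```

View pics/g1.png

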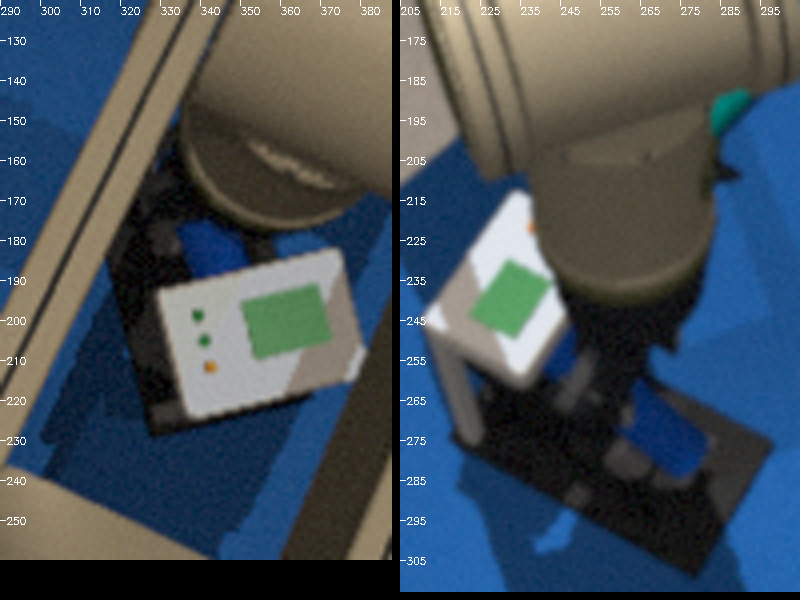

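The fingers sit above the cell, in front of the head, and the wrist flange stays clear of it (about 620,300 in the picture). I'll descend in steps and watch the force.

Emit:
step_arm(rows=[[[0,-0.5,10],0],[[0,-1,22],0],[[0,-1,34],0],[[0,-1,44],0],[[0,-1,50],0],[[0,-1,54],0],[[0,-1,56],0],[[0,-1,56],0]])

```text
time: 3.1
tool_pos: [563.2, -219.2, 94.7]
tcp_rot: [-180.0, 0.0, 12.9]
ft_force: [-0.3, 0.8, 0.4]
finger_gap: 42.8
grip_force: 0.0
```

Emit:
step_arm(rows=[[[0,0,2],0],[[0,0,4],0],[[0,0,6],0],[[0,0,8],0],[[0,0,8],0],[[0,0,8],0]])

```text
time: 3.7
tool_pos: [563.1, -219.1, 86.7]
tcp_rot: [-180.0, 0.0, 12.9]
ft_force: [0.2, 0.3, -0.5]
finger_gap: 42.6
grip_force: 0.0
```

Emit:
step_arm(rows=[[[0,0,1],0],[[0,0,2],0],[[0,0,3],0],[[0,0,3],0]])

```text
time: 4.1
tool_pos: [563.0, -219.0, 83.5]
tcp_rot: [-180.0, 0.0, 12.9]
ft_force: [-0.4, 0.0, -0.2]
finger_gap: 42.8
grip_force: 0.0
```

Emit:
step_arm(rows=[[[0,0,0.5],0],[[0,0,1],0],[[0,0,1],0]])

```text
time: 4.4
tool_pos: [563.1, -219.1, 82.7]
tcp_rot: [-180.0, 0.0, 12.9]
ft_force: [0.2, 0.3, -0.6]
finger_gap: 42.7
grip_force: 0.0
```

Emit:
step_arm(rows=[[[0,0,0.5],0],[[0,0,1],0],[[0,0,1],0]])

```text
time: 4.7
tool_pos: [563.1, -219.1, 81.7]
tcp_rot: [-180.0, 0.0, 12.9]
ft_force: [-0.6, 1.1, -0.2]
finger_gap: 42.6
grip_force: 0.0
```

Emit:
step_arm(rows=[[[0,0,0],0],[[0,0,0],0],[[0,0,0],0],[[0,0,0],0],[[0,0,0],0],[[0,0,0],0]], fingers=0, squeeze=100)

```text
time: 5.3
tool_pos: [563.0, -218.3, 82.4]
tcp_rot: [-179.9, 0.0, 13.0]
ft_force: [-4.1, 5.0, 7.1]
finger_gap: 28.8
grip_force: 98.7
```

Emit:
step_arm(rows=[[[0.3,0,-0.4],0],[[1,0,-1.4],0],[[2,0,-2.9],0],[[3,0,-4.3],0],[[3,0,-4.3],0],[[3,0,-4.3],0]])

```text
time: 5.9
tool_pos: [565.4, -218.5, 85.7]
tcp_rot: [-180.0, 0.1, 12.9]
ft_force: [-5.6, -0.5, -1.3]
finger_gap: 28.7
grip_force: 98.9
```

```bash
python3 - <<'E'
from h import *
go([563,-219,82],12.9);print(r.sense()['wrist_torque'])
t=snapshot("top");s=snapshot("scene")
o=np.zeros((600,800,3),np.uint8)
a=crop(t,290,120,98,140,4);b=crop(s,205,165,100,148,4);o[:a.shape[0],:a.shape[1]]=a;o[:b.shape[0],400:400+b.shape[1]]=b
cv2.imwrite("pics/g2.png",o)
E
```

```text
t 5.9 pos [ 565.4 -218.5   85.7] rot [-1.80e+02  1.00e-01  1.29e+01] F [-5.6 -0.5 -1.3] gap 28.7  SHIFT [-2.4 -0.1  3.7] TURN 0.0
[-0.002786    0.95132871  0.0755471 ]
```

View pics/g2.png

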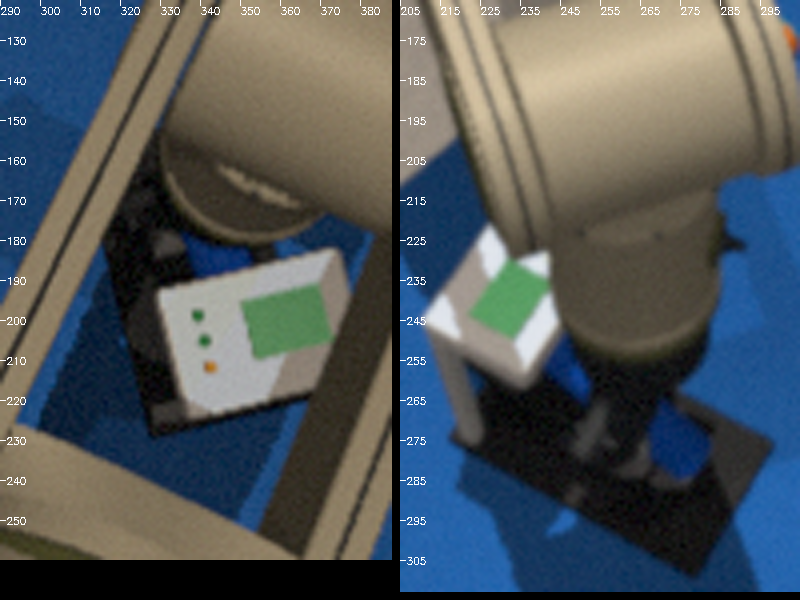

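The cell is held between the fingers (blue visible at 570,370 and 680,440) and has started to lift. A small −x force suggests it is rubbing on the low stop. I'll lift a little steeper.

Emit:
step_arm(rows=[[[-0.8,0,-0.5],0],[[-0.5,0,-2],0],[[0.5,0,-4],0],[[1.5,0,-5.5],0],[[2.5,0,-7],0],[[2.5,0,-7],0]])

```text
time: 6.6
tool_pos: [569.0, -217.9, 93.6]
tcp_rot: [180.0, -0.0, 13.0]
ft_force: [0.5, -0.3, -2.8]
finger_gap: 28.7
grip_force: 98.9
```

Emit:
step_arm(rows=[[[0.5,0,-0.7],0],[[1,0,-1.7],0],[[2,0,-3],0],[[2.5,0,-4],0],[[2.5,0,-4],0]])

```text
time: 7.1
tool_pos: [571.2, -217.4, 97.4]
tcp_rot: [180.0, -0.0, 12.9]
ft_force: [0.2, -0.6, -3.4]
finger_gap: 28.8
grip_force: 98.9
```

Emit:
step_arm(rows=[[[2,0,0],0],[[6,0,0],0],[[12,0,0],0],[[20,0,-2],0],[[30,0,-5],0],[[42,0,-12],0],[[54,0,-25],0],[[62,0,-40],0],[[66,0,-60],0],[[66,0,-75],0],[[66,0,-85],0],[[66,0,-88],0]])

```text
time: 8.3
tool_pos: [636.0, -202.8, 186.8]
tcp_rot: [179.9, -0.1, 12.9]
ft_force: [-0.0, 0.1, -2.8]
finger_gap: 28.8
grip_force: 99.0
```

```bash
python3 - <<'E'
from h import *
go([*W(HO,-10,0,0)[:2],186],1.5)
E
```

```text
t 8.3 pos [ 636.  -202.8  186.8] rot [ 1.799e+02 -1.000e-01  1.290e+01] F [-0.   0.1 -2.8] gap 28.8  SHIFT [ -13.6 -444.4    0.8] TURN 11.4
```

Emit:
step_arm(rows=[[[0,-5,0],0.1],[[-1,-20,0],0.5],[[-2,-45,0],1],[[-3,-80,0],2],[[-4,-120,0],3],[[-5,-160,0],4],[[-6,-200,0],5],[[-7,-240,0],6],[[-8,-280,0],7],[[-9,-320,0],8],[[-10,-355,0],9],[[-11,-385,0],10]])

```text
time: 9.5
tool_pos: [536.0, 172.7, 183.9]
tcp_rot: [-180.0, 0.1, 3.0]
ft_force: [1.3, -1.0, -2.6]
finger_gap: 28.7
grip_force: 99.1
```

```bash
python3 - <<'E'
from h import *
go([*W(HO,-10,0,0)[:2],186],1.5)
E
```

```text
t 9.5 pos [536.  172.7 183.9] rot [-1.8e+02  1.0e-01  3.0e+00] F [ 1.3 -1.  -2.6] gap 28.7  SHIFT [-10.  -55.2  -2.1] TURN 1.5
```

Emit:
step_arm(rows=[[[-5,-22,0],0.5],[[-9,-40,0],1],[[-12,-52,0],1.4],[[-13,-57,0],1.4],[[-13,-58,0],1.4],[[-13,-58,0],1.4],[[-13,-58,0],1.4]])

```text
time: 10.2
tool_pos: [522.6, 226.7, 185.0]
tcp_rot: [180.0, 0.0, 1.5]
ft_force: [1.1, -1.1, -3.4]
finger_gap: 28.7
grip_force: 99.1
```

```bash
python3 - <<'E'
from h import *
go([*W(HO,-10,0,0)[:2],186],1.5)
t=snapshot("top");s=snapshot("scene")
cv2.imwrite("raw_t2.png",t);cv2.imwrite("raw_s2.png",s)
o=np.zeros((600,800,3),np.uint8)
a=crop(t,110,130,80,120,5);b=crop(s,330,90,90,115,4);o[:a.shape[0],:a.shape[1]]=a;o[:b.shape[0],410:410+b.shape[1]]=b
cv2.imwrite("pics/g3.png",o)
E
```

```text
t 10.2 pos [522.6 226.7 185. ] rot [180.    0.    1.5] F [ 1.1 -1.1 -3.4] gap 28.7  SHIFT [ 0.6 -0.6 -1. ] TURN -0.0
```

View pics/g3.png

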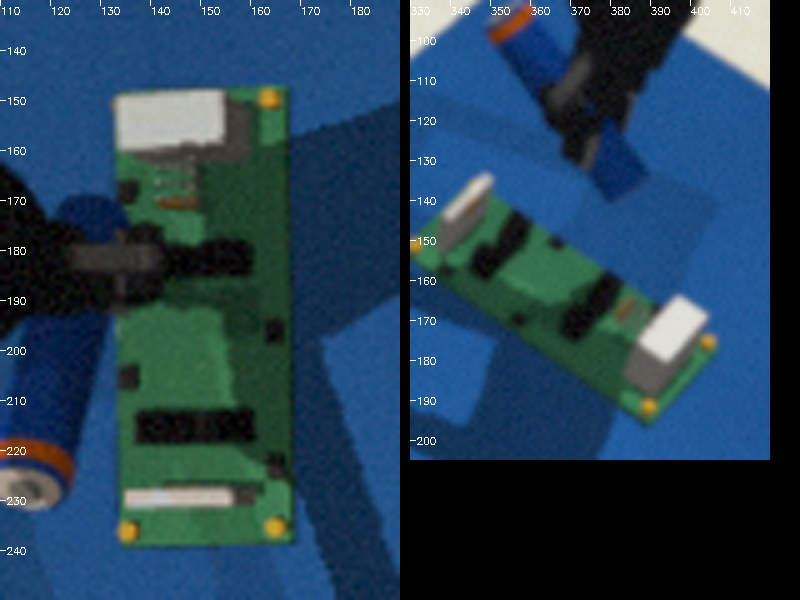

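```bash
cat > cellfit.py <<'E'
from h import *
from scipy.optimize import least_squares
def cell(T,p):  # p: dx(along holder x), dy, dz of cell centre from TCP, tilt, yaw-err
    f=Ro.from_euler('z',HO[2]+p[4],degrees=True)
    return np.array(T)+Ro.from_euler('z',HO[2],degrees=True).apply(p[:3]), f.apply([np.cos(np.radians(p[3])),0,np.sin(np.radians(p[3]))])
def sil(n,c,a,s):
    e=cam(n)[3]; q=c+s*a; w=np.cross(a,e-q); w*=16/np.linalg.norm(w); return proj(n,[q+w,q-w])
E
python3 - <<'E'
from cellfit import *
T=[522.6,226.7,185.0]
# prediction from grasp
g=np.array([563.0,-218.3,82.4]); d=Ro.from_euler('z',-CH[2],degrees=True).apply(np.array([*CH[:2],95])-g)
p0=[*d,35,0]; print("pred",np.round(p0,1))
def obs(p):
    c,a=cell(T,p)
    return np.r_[proj("top",[c+70*a])[0],sil("scene",c,a,-70).ravel()]
print(obs(p0).round(1))
o=obs(p0)
m=np.array([115.6,227.4]); sp=np.array([[380.5,140.5],[389.5,132.5]])
if np.linalg.norm(o[2:4]-sp[0])>np.linalg.norm(o[4:6]-sp[0]): sp=sp[::-1]
M=np.r_[m,sp.ravel()]
s=least_squares(lambda p:np.r_[obs(p)-M,(p[4])*.3,(p[3]-35)*.1,(p[:3]-d)*.1],p0);print(s.x.round(1),(obs(s.x)-M).round(1))
E
```

```text
pred [25.7  1.4 12.6 35.   0. ]
[114.7 228.3 389.3 133.  378.7 140.5]
[23.9  2.1 14.  34.3  1.2] [-0.   0.1  0.8  0.2 -0.7 -0.1]
```

The cell is still tilted about 35°, and the fit (tilt 34.3°, offset from the TCP about 25/1.7/13) matches the prediction. I'll centre it in y and descend into the module.

Emit:
step_arm(rows=[[[2,-0.5,10],0],[[5,-1.5,25],0],[[8,-2.3,42],0],[[9.5,-2.3,60],0],[[9.5,-2.3,78],0],[[9.5,-2.3,94],0],[[9.5,-2.3,105],0],[[9.5,-2.3,112],0],[[9.5,-2.3,112],0],[[9.5,-2.3,112],0]])

```text
time: 11.3
tool_pos: [532.2, 230.2, 73.6]
tcp_rot: [-180.0, -0.0, 1.5]
ft_force: [0.1, -0.8, -2.6]
finger_gap: 28.7
grip_force: 99.1
```

```bash
python3 - <<'E'
from h import *
go([*W(HO,-19,-1.7,0)[:2],67],1.5)
t=snapshot("top");s=snapshot("scene")
o=np.zeros((600,800,3),np.uint8)
a=crop(t,115,135,70,115,5);b=crop(s,325,115,90,90,4);o[:a.shape[0],:a.shape[1]]=a;o[:b.shape[0],410:410+b.shape[1]]=b
cv2.imwrite("pics/g4.png",o)
E
```

```text
t 11.3 pos [532.2 230.2  73.6] rot [-180.    -0.     1.5] F [ 0.1 -0.8 -2.6] gap 28.7  SHIFT [-0.1  1.   6.6] TURN 0.0
```

View pics/g4.png

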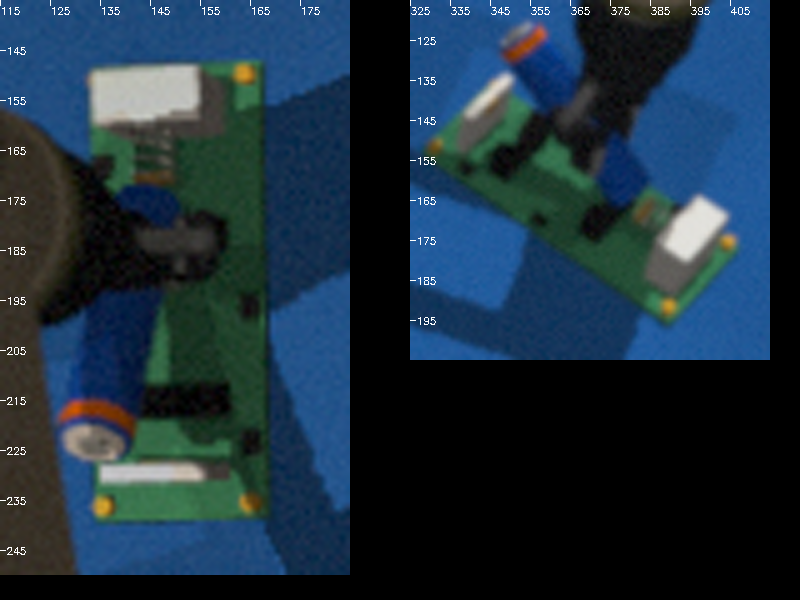

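The cell is tilted over the bay with its nub at about top px (134,223.4). Its negative end is just in front of the brass disc. I'll check the y alignment numerically.

```bash
python3 - <<'E'
from cellfit import *
T=[532.2,230.2,73.6]
c,a=cell(T,[24.8,1.7,13.3,35,0]); print(proj("top",[c+70*a]),sil("scene",c,a,-70), proj("top",[c-70*a+16*np.cross(a,[0,1,0])*-1]))
i=Ro.from_euler('z',-HO[2],degrees=True); print("cell centre in holder",i.apply(c-[HO[0],HO[1],0]),"neg",i.apply(c-70*a-[HO[0],HO[1],0]))
for y in(-3,0,3): print(y,proj("top",[c+70*a+W((0,0,HO[2]),0,y,0)]))
E
```

```text
[[133.2944513  223.78632253]] [[384.96852602 159.73849517]
 [375.29097916 166.60655323]] [[142.866496   170.40952562]]
cell centre in holder [ 5.72274459 -1.00154142 86.9       ] neg [-51.61789851  -1.00154142  46.74964946]
-3 [[131.92977881 223.82599876]]
0 [[133.2944513  223.78632253]]
3 [[134.66030267 223.7465863 ]]
```

Emit:
step_arm(rows=[[[0,0,2],0],[[0,0,4.5],0],[[0,0,6],0],[[2,0,6.5],0],[[5,0,6.5],0],[[8,0,6.5],0],[[11,0,6.5],0],[[13.5,0,6.5],0],[[15,0,6.5],0],[[15.5,0,6.5],0],[[15.5,0,6.5],0],[[15.5,0,6.5],0]])

```text
time: 12.6
tool_pos: [546.3, 230.4, 66.2]
tcp_rot: [180.0, 0.1, 1.5]
ft_force: [-6.9, -0.4, -0.2]
finger_gap: 29.2
grip_force: 99.1
```

Emit:
step_arm(rows=[[[0,0,2],0],[[0,0,4],0],[[0,0,6],0],[[0,0,8],0],[[0,0,8],0],[[0,0,8],0]], squeeze=60)

```text
time: 13.2
tool_pos: [546.5, 230.5, 58.4]
tcp_rot: [180.0, 0.1, 1.5]
ft_force: [-5.1, -0.5, -0.9]
finger_gap: 28.6
grip_force: 99.1
```

Emit:
step_arm(rows=[[[0,0,1],0],[[0,0,2],0],[[0,0,3],0],[[0,0,4],0],[[0,0,4],0],[[0,0,4],0]])

```text
time: 13.8
tool_pos: [547.9, 230.2, 56.1]
tcp_rot: [180.0, -0.1, 1.5]
ft_force: [-7.7, -4.0, 8.6]
finger_gap: 29.0
grip_force: 100.3
```

Emit:
step_arm(rows=[[[0,0,0],0],[[0,0,1],0],[[0,0,2],0],[[0,0,3],0],[[0,0,3],0]], fingers=0, squeeze=40)

```text
time: 14.3
tool_pos: [548.9, 230.0, 54.5]
tcp_rot: [180.0, -0.2, 1.5]
ft_force: [-8.9, -6.4, 16.3]
finger_gap: 28.8
grip_force: 101.3
```

```bash
python3 - <<'E'
from cellfit import *
s=r.sense();print(s['tool_pos'].round(1),s['ft_force'].round(1),s['wrist_torque'].round(2),s['finger_gap'])
t=snapshot("top");c=snapshot("scene")
o=np.zeros((600,800,3),np.uint8)
a=crop(t,115,135,70,115,5);b=crop(c,325,115,90,90,4);o[:a.shape[0],:a.shape[1]]=a;o[:b.shape[0],410:410+b.shape[1]]=b
cv2.imwrite("pics/g5.png",o)
E
```

```text
[548.9 230.   54.5] [-8.9 -6.4 16.3] [-1.22  1.2  -0.11] 28.830234866799167
```

View pics/g5.png

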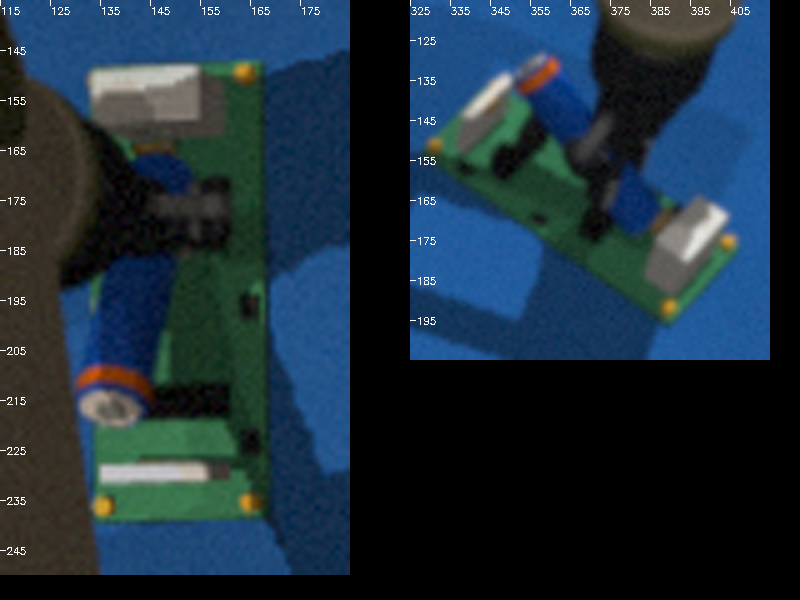

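The nub (top px 137,216) is still high and the cell is pressing into the first saddle, slightly off-centre in y. The grip did not ease, so I'll change the finger target and shift y.

Emit:
step_arm(rows=[[[0,0.5,0],0],[[0,1,0],0],[[0,1.5,0],0],[[0,1.5,0],0]], fingers=0.05, squeeze=40)

```text
time: 14.8
tool_pos: [548.9, 229.7, 54.5]
tcp_rot: [-179.9, -0.2, 1.6]
ft_force: [-8.7, -1.3, 15.1]
finger_gap: 28.7
grip_force: 101.2
```

Emit:
step_arm(rows=[[[0,0,0],0],[[0,0,0],0]], fingers=0.3, squeeze=40)

```text
time: 15.0
tool_pos: [548.9, 229.7, 54.5]
tcp_rot: [-179.9, -0.2, 1.6]
ft_force: [-8.1, -0.6, 14.9]
finger_gap: 28.6
grip_force: 101.2
```

Emit:
step_arm(rows=[[[0,0,0],0],[[0,0,0],0]], fingers=0.345, squeeze=40)

```text
time: 15.2
tool_pos: [548.9, 229.7, 54.4]
tcp_rot: [-179.9, -0.2, 1.6]
ft_force: [-7.4, -1.9, 12.8]
finger_gap: 29.8
grip_force: 66.7
```

Emit:
step_arm(rows=[[[0,0,0.5],0],[[0,0,1.5],0],[[0,0,2.5],0],[[0,0,3],0],[[0,0,3],0]], fingers=0.353)

```text
time: 15.7
tool_pos: [549.5, 229.5, 52.7]
tcp_rot: [-179.9, -0.2, 1.6]
ft_force: [-10.8, -3.3, 22.5]
finger_gap: 30.4
grip_force: 48.1
```

Emit:
step_arm(rows=[[[0,0,0],0],[[0,0.5,0.5],0],[[0,0.5,1],0],[[0,0.5,2],0],[[0,0.5,2],0]], fingers=0.36)

```text
time: 16.2
tool_pos: [550.0, 229.5, 51.0]
tcp_rot: [-179.9, -0.3, 1.6]
ft_force: [-9.4, -1.0, 22.5]
finger_gap: 31.2
grip_force: 31.6
```

```bash
python3 - <<'E'
from cellfit import *
s=r.sense();T=s['tool_pos'];print(T.round(1),s['ft_force'].round(1))
t=snapshot("top")
m=cv2.inRange(cv2.cvtColor(t,cv2.COLOR_BGR2HSV),(5,140,100),(18,255,255)); m[:, :125]=0;m[:205]=0;m[235:]=0;m[:,160:]=0
ys,xs=np.nonzero(m);print("orange",xs.mean().round(1),ys.mean().round(1),len(xs))
for th in(35,30,25,20,10,0):
    # rotate about G (TCP -4z)
    a=np.array([np.cos(np.radians(th)),0,np.sin(np.radians(th))]); off=30.3*a+[0,1.7,-4]
    c,ax=cell(T,[*off,th,0]); print(th,proj("top",[c+70*ax,c+56*ax+16*np.array([0,0,1])]).round(1).tolist())
E
```

```text
[550.  229.5  51. ] [-9.4 -1.  22.5]
orange 137.1 211.1 28
35 [[137.2, 215.8], [135.9, 210.4]]
30 [[138.4, 218.1], [136.9, 212.4]]
25 [[139.6, 220.0], [138.0, 214.1]]
20 [[140.8, 221.6], [139.0, 215.5]]
10 [[143.2, 223.8], [141.2, 217.5]]
0 [[145.7, 224.6], [143.4, 218.3]]
```

```bash
cat > band.py <<'E'
from cellfit import *
from scipy.optimize import least_squares
def cen(n,im,box):
    m=cv2.inRange(cv2.cvtColor(im,cv2.COLOR_BGR2HSV),(5,140,90),(18,255,255)); k=np.zeros_like(m); k[box[1]:box[3],box[0]:box[2]]=1
    l,lab,st,ce=cv2.connectedComponentsWithStats(m*k); 
    j=1+np.argmax(st[1:,4]); return ce[j],st[j,4]
def band(c,a,n,sb):
    q=c+sb*a; v=cam(n)[3]-q; v/=np.linalg.norm(v); w=v-a*(v@a); return proj(n,[q+13*w/np.linalg.norm(w)])[0]
def measure(t,s,tb=(105,195,158,233),sb=(335,90,375,150)):
    ct,nt=cen("top",t,tb); cs,ns=cen("scene",s,sb); print("orange",ct.round(1),nt,cs.round(1),ns)
    i=Ro.from_euler('z',HO[2],degrees=True)
    def f(p): # band-centre position on axis in holder frame; tilt assumed from neg end at z 33,x -70
        q=np.array([HO[0],HO[1],0])+i.apply(p); th=np.arctan2(p[2]-35,p[0]+68)
        a=i.apply([np.cos(th),0,np.sin(th)])
        return np.r_[band(q,a,"top",0)-ct,band(q,a,"scene",0)-cs]
    z=least_squares(f,[40,0,80]); print("band centre holder",z.x.round(1),"res",z.fun.round(1),"tilt~",np.degrees(np.arctan2(z.x[2]-35,z.x[0]+68)).round(1)); return z.x
E
python3 - <<'E'
from band import *
t=snapshot("top");s=snapshot("scene"); measure(t,s)
print("ref lifted:"); p=measure(cv2.imread("raw_t2.png"),cv2.imread("raw_s2.png"),sb=(340,80,375,110))
c,a=cell([522.6,226.7,185.0],[24.8,1.7,13.3,35,0]); i=Ro.from_euler('z',-HO[2],degrees=True);print((i.apply(c-[HO[0],HO[1],0])).round(1))
E
```

```text
orange [137.7 211.2] 31 [355.9 134.7] 23
band centre holder [41.5 -2.7 94.2] res [ 0.3  0.2  0.4 -0.1] tilt~ 28.4
ref lifted:
orange [115.6 219.9] 45 [355.3  95.6] 27
band centre holder [ 67.4  -2.  234.8] res [ 0.4  0.4  0.7 -0.2] tilt~ 55.9
[ 15.4   2.2 198.3]
```

Emit:
step_arm(rows=[[[-1,0,0],0],[[-2,0,0],0],[[-3,0,0.5],0],[[-3,0,1],0],[[-3,0,2],0],[[-3,0,2],0]], fingers=0.366)

```text
time: 16.95
tool_pos: [546.6, 229.2, 47.4]
tcp_rot: [-179.9, -0.3, 1.5]
ft_force: [-4.3, -0.2, 11.0]
finger_gap: 31.2
grip_force: 19.3
```

```bash
python3 - <<'E'
from band import *
t=snapshot("top");s=snapshot("scene"); measure(t,s); go([0,0,0],0)
E
```

```text
orange [140.  216.4] 35 [351.7 136.1] 23
band centre holder [51.1 -2.  79.1] res [ 0.3  0.3  0.5 -0.1] tilt~ 20.3
t 17.05 pos [546.6 229.2  47.4] rot [-179.9   -0.3    1.5] F [-4.  -0.  11.6] gap 31.2  SHIFT [-552.6  214.4   47.4] TURN 1.5
```

Emit:
step_arm(rows=[[[0,0,0.5],0],[[0,0,1],0],[[0,0,1.5],0],[[0,0,1.5],0],[[0,0,1.5],0]], fingers=0.367)

```text
time: 17.55
tool_pos: [546.7, 229.3, 47.1]
tcp_rot: [-179.9, -0.3, 1.6]
ft_force: [-9.9, -2.4, 21.2]
finger_gap: 31.2
grip_force: 21.5
```

```bash
python3 - <<'E'
from band import *
t=snapshot("top");s=snapshot("scene"); measure(t,s); go([0,0,0],0)
E
```

```text
orange [139.9 216.6] 36 [352.  135.8] 21
band centre holder [51.2 -2.3 79.9] res [ 0.2  0.2  0.4 -0.1] tilt~ 20.6
t 17.65 pos [546.7 229.3  47.2] rot [-179.9   -0.3    1.6] F [-8.3 -3.2 21.9] gap 31.3  SHIFT [-552.7  214.4   47.2] TURN 1.6
```

The fingertips now rest on the saddle, which confirms tips = TCP−11. I'll ease the grip finely so the cell's weight lowers the positive end while the pads still hold against the spring.

Emit:
step_arm(rows=[[[0,0.3,-1],0],[[0,0.3,-1],0],[[0,0.3,-1],0]], fingers=0.369)

```text
time: 17.95
tool_pos: [546.6, 229.2, 47.2]
tcp_rot: [-179.9, -0.3, 1.6]
ft_force: [-4.0, 0.9, 12.7]
finger_gap: 31.6
grip_force: 15.1
```

Emit:
step_arm(rows=[[[0,0,0],0],[[0,0,0],0]], fingers=0.371)

```text
time: 18.15
tool_pos: [546.7, 229.2, 47.1]
tcp_rot: [-179.9, -0.3, 1.6]
ft_force: [-3.3, 0.9, 11.4]
finger_gap: 31.7
grip_force: 12.2
```

```bash
python3 - <<'E'
from band import *
t=snapshot("top");s=snapshot("scene"); measure(t,s); go([0,0,0],0)
E
```

```text
orange [140.3 216.9] 31 [351.2 136.2] 22
band centre holder [52.  -1.5 78.4] res [ 0.4  0.3  0.6 -0.1] tilt~ 19.9
t 18.25 pos [546.7 229.2  47.1] rot [-179.9   -0.3    1.6] F [-5.   1.3 11.7] gap 32.0  SHIFT [-552.7  214.3   47.1] TURN 1.6
```

Emit:
step_arm(rows=[[[0,0,0],0],[[0,0,0],0]], fingers=0.3725)

```text
time: 18.45
tool_pos: [546.7, 229.2, 47.0]
tcp_rot: [-179.9, -0.3, 1.6]
ft_force: [-3.8, 1.3, 11.4]
finger_gap: 31.8
grip_force: 11.3
```

```bash
python3 - <<'E'
from band import *
t=snapshot("top");s=snapshot("scene"); measure(t,s); go([0,0,0],0)
E
```

```text
orange [142.2 220.6] 35 [347.3 138.7] 18
band centre holder [59.  -1.9 60. ] res [ 0.8  0.7  1.3 -0.3] tilt~ 11.1
t 18.55 pos [546.8 229.2  47.2] rot [-179.9   -0.3    1.5] F [-3.1  1.3 11.1] gap 31.5  SHIFT [-552.7  214.3   47.2] TURN 1.5
```

It is lowering as intended: about 11°, with the spring still held compressed. I'll wait and look again.

Emit:
step_arm(rows=[[[0,0,0],0],[[0,0,0],0]])

```text
time: 18.75
tool_pos: [546.7, 229.2, 47.1]
tcp_rot: [-179.9, -0.3, 1.6]
ft_force: [-4.2, 1.1, 10.8]
finger_gap: 31.8
grip_force: 8.6
```

```bash
python3 - <<'E'
from band import *
t=snapshot("top");s=snapshot("scene"); measure(t,s); go([0,0,0],0)
E
```

```text
orange [143. 222.] 39 [347.3 138.7] 18
band centre holder [60.9 -2.  57.3] res [ 0.4  0.3  0.6 -0.1] tilt~ 9.8
t 18.85 pos [546.7 229.2  47.2] rot [-179.9   -0.3    1.5] F [-4.7  1.5 12.2] gap 31.9  SHIFT [-552.7  214.3   47.2] TURN 1.5
```

Emit:
step_arm(rows=[[[0,0,0],0],[[0,0,0],0]], fingers=0.3735)

```text
time: 19.05
tool_pos: [546.8, 229.2, 47.1]
tcp_rot: [-179.9, -0.3, 1.6]
ft_force: [-3.7, 1.3, 11.1]
finger_gap: 32.0
grip_force: 7.2
```

```bash
python3 - <<'E'
from band import *
t=snapshot("top");s=snapshot("scene"); measure(t,s); go([0,0,0],0)
i=Ro.from_euler('z',HO[2],degrees=True)
for x,z,th in((63.5,40,0),(61.5,40,0),(61,52,5.2),(63,52,5.2)):
    q=np.array([HO[0],HO[1],0])+i.apply([x,-2,z]);a=i.apply([np.cos(np.radians(th)),0,np.sin(np.radians(th))]);print(x,z,band(q,a,"top",0).round(1),band(q,a,"scene",0).round(1))
o=np.zeros((600,800,3),np.uint8)
a=crop(t,115,135,70,115,5);b=crop(s,325,115,70,70,5);o[:a.shape[0],:a.shape[1]]=a;o[:b.shape[0],410:410+b.shape[1]]=b
cv2.imwrite("pics/g6.png",o)
E
```

```text
orange [143.1 222. ] 38 [347.3 138.7] 18
band centre holder [60.9 -1.7 57.6] res [ 0.3  0.3  0.5 -0.1] tilt~ 9.9
t 19.15 pos [546.8 229.2  47.1] rot [-179.9   -0.3    1.6] F [-3.  -0.4 11.4] gap 31.5  SHIFT [-552.8  214.3   47.1] TURN 1.6
63.5 40 [145.7 224.5] [345.9 141.5]
61.5 40 [145.7 223.7] [346.5 141.9]
61 52 [144.1 222.9] [347.4 139.5]
63 52 [144.1 223.7] [346.8 139.1]
```

View pics/g6.png

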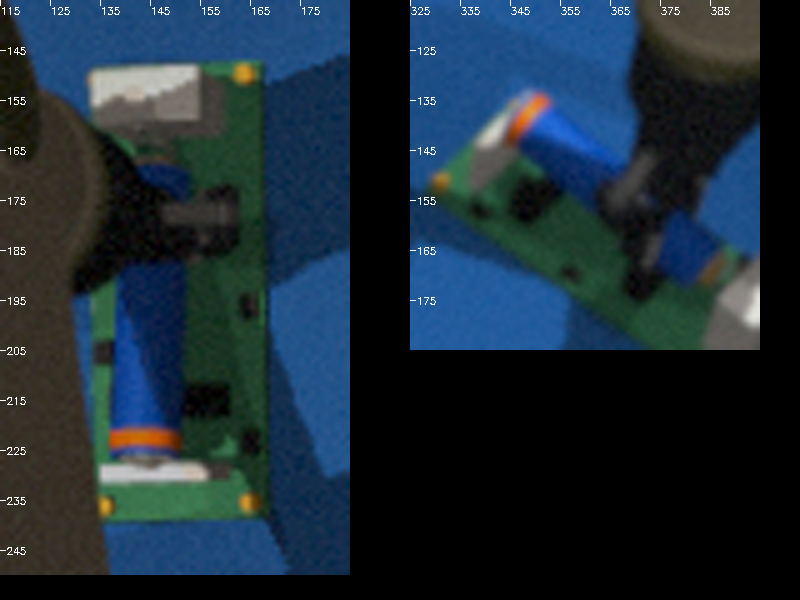

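The last view shows the nub (about top px 143,227) right at the inner edge of the end stop and still slightly high. Clearance is tight, so I'll grip a little harder, push 2.5 mm more into the spring, then ease again.

Emit:
step_arm(rows=[[[0,0,0],0],[[0,0,0],0],[[1,0,0],0],[[2,0,0],0],[[2.5,0,0],0],[[2.5,0,0],0]], fingers=0.366)

```text
time: 19.75
tool_pos: [547.0, 229.2, 46.9]
tcp_rot: [-179.9, 0.0, 1.6]
ft_force: [-15.2, 0.6, 19.9]
finger_gap: 31.8
grip_force: 23.5
```

```bash
python3 - <<'E'
from band import *
t=snapshot("top");s=snapshot("scene"); measure(t,s); go([0,0,0],0)
E
```

```text
orange [143.4 222.2] 40 [347. 139.] 20
band centre holder [61.2 -1.4 55.9] res [ 0.4  0.3  0.6 -0.1] tilt~ 9.2
t 19.85 pos [547.  229.2  46.9] rot [-179.9   -0.     1.6] F [-15.   -0.2  20.9] gap 31.6  SHIFT [-553.1  214.1   46.9] TURN 1.6
```

Emit:
step_arm(rows=[[[0,0,-1],0],[[0,0,-2],0],[[0,0,-2.5],0],[[0,0,-2.5],0]])

```text
time: 20.25
tool_pos: [546.9, 229.1, 47.3]
tcp_rot: [-179.9, -0.0, 1.6]
ft_force: [-5.7, 2.6, 2.7]
finger_gap: 31.5
grip_force: 14.8
```

```bash
python3 - <<'E'
from band import *
t=snapshot("top");s=snapshot("scene"); measure(t,s); go([0,0,0],0)
E
```

```text
orange [143.7 222.3] 40 [346.8 139.3] 19
band centre holder [61.3 -0.9 55.1] res [ 0.4  0.3  0.6 -0.1] tilt~ 8.8
t 20.35 pos [546.9 229.1  47.3] rot [-179.9    0.     1.6] F [-6.5  2.8  1.9] gap 31.9  SHIFT [-552.9  214.1   47.3] TURN 1.6
```

Emit:
step_arm(rows=[[[0,0,-0.5],0],[[1,0,-0.5],0],[[2,0,-0.5],0],[[2,0,-0.5],0],[[2,0,-0.5],0]])

```text
time: 20.85
tool_pos: [547.5, 228.9, 47.3]
tcp_rot: [-180.0, 0.2, 1.6]
ft_force: [-11.5, 2.0, 5.6]
finger_gap: 32.1
grip_force: 16.3
```

```bash
python3 - <<'E'
from band import *
t=snapshot("top");s=snapshot("scene"); measure(t,s); go([0,0,0],0)
E
```

```text
orange [144.1 222.2] 36 [346.9 139.3] 19
band centre holder [61.   0.2 56.3] res [ 0.3  0.2  0.5 -0.1] tilt~ 9.4
t 20.95 pos [547.5 228.9  47.2] rot [-180.     0.2    1.6] F [-11.1   1.5   5.2] gap 31.7  SHIFT [-553.6  213.9   47.2] TURN 1.6
```

```bash
python3 - <<'E'
from h import *
t=np.mean([snapshot("top").astype(float) for _ in range(4)],0); cv2.imwrite("raw_t3.png",t.round())
o=cv2.imread("raw_t.png")
for y in range(219,235): print(y,t[y,141:147].mean(0).round().tolist(),"| stop only",t[y,136:139].mean(0).round().tolist(), t[y,151:155].mean(0).round().tolist(),"| before",o[y,141:147].mean(0).round().tolist())
print(proj("top",[W(HO,70,0,48),W(HO,78,0,48),W(HO,70,0,60),W(HO,67,0,60)]).round(2).tolist())
E
```

```text
219 [151.0, 74.0, 26.0] | stop only [94.0, 87.0, 37.0] [37.0, 41.0, 19.0] | before [65.0, 99.0, 49.0]
220 [125.0, 80.0, 82.0] | stop only [97.0, 93.0, 54.0] [38.0, 46.0, 22.0] | before [74.0, 112.0, 55.0]
221 [61.0, 96.0, 176.0] | stop only [71.0, 100.0, 105.0] [33.0, 46.0, 30.0] | before [76.0, 113.0, 55.0]
222 [0.0, 100.0, 196.0] | stop only [41.0, 98.0, 121.0] [27.0, 46.0, 39.0] | before [76.0, 114.0, 57.0]
223 [18.0, 99.0, 193.0] | stop only [38.0, 97.0, 121.0] [25.0, 47.0, 41.0] | before [76.0, 114.0, 57.0]
224 [108.0, 85.0, 115.0] | stop only [66.0, 95.0, 100.0] [27.0, 46.0, 37.0] | before [76.0, 114.0, 56.0]
225 [134.0, 89.0, 68.0] | stop only [86.0, 87.0, 61.0] [35.0, 45.0, 26.0] | before [75.0, 112.0, 56.0]
226 [100.0, 95.0, 96.0] | stop only [79.0, 100.0, 54.0] [44.0, 55.0, 35.0] | before [56.0, 86.0, 44.0]
227 [90.0, 99.0, 101.0] | stop only [92.0, 121.0, 77.0] [104.0, 117.0, 109.0] | before [88.0, 110.0, 99.0]
228 [147.0, 149.0, 150.0] | stop only [182.0, 183.0, 179.0] [164.0, 175.0, 181.0] | before [174.0, 174.0, 173.0]
229 [189.0, 188.0, 187.0] | stop only [195.0, 194.0, 194.0] [180.0, 187.0, 194.0] | before [186.0, 185.0, 184.0]
230 [191.0, 190.0, 189.0] | stop only [192.0, 192.0, 191.0] [178.0, 185.0, 191.0] | before [183.0, 182.0, 181.0]
231 [123.0, 137.0, 117.0] | stop only [143.0, 157.0, 135.0] [106.0, 129.0, 104.0] | before [118.0, 131.0, 112.0]
232 [83.0, 118.0, 66.0] | stop only [87.0, 121.0, 69.0] [79.0, 118.0, 61.0] | before [79.0, 113.0, 62.0]
233 [78.0, 117.0, 58.0] | stop only [77.0, 114.0, 56.0] [79.0, 120.0, 60.0] | before [75.0, 113.0, 55.0]
234 [78.0, 117.0, 59.0] | stop only [54.0, 94.0, 69.0] [79.0, 120.0, 60.0] | before [75.0, 113.0, 57.0]
[[145.54, 227.4], [145.6, 230.87], [143.87, 227.35], [143.85, 226.03]][ WARN:0@6.546] global loadsave.cpp:1063 imwrite_ Unsupported depth image for selected encoder is fallbacked to CV_8U.
```

The nub's lower edge is about 1 mm too far out, over the stop's edge. I'll grip firmly, lift the tips slightly off the saddle, push in further and ease again.

Emit:
step_arm(rows=[[[0,0,0],0],[[0,0,0],0],[[0,0,-1],0],[[1.5,0,-1.5],0],[[3,0,-1.5],0],[[4.5,0,-1.5],0],[[5,0,-1.5],0],[[5,0,-1.5],0]], fingers=0.353)

```text
time: 21.95
tool_pos: [551.8, 228.7, 47.6]
tcp_rot: [-180.0, 0.3, 1.6]
ft_force: [-10.9, 2.5, 0.1]
finger_gap: 30.7
grip_force: 32.1
```

```bash
cat >> band.py <<'E'
def rows():
    t=snapshot("top");s=snapshot("scene"); p=measure(t,s); go([0,0,0],0)
    c=round(cen("top",t,(105,195,158,233))[0][0]); print("col",c,[t[y,c-3:c+4].mean(0).round().astype(int).tolist() for y in range(224,231)])
E
python3 -c "from band import *;rows()"
```

```text
orange [144.4 220.3] 40 [348.1 140. ] 22
band centre holder [56.8  0.8 57. ] res [ 0.2  0.2  0.3 -0.1] tilt~ 10.0
t 22.05 pos [551.8 228.7  47.6] rot [-180.     0.3    1.6] F [-9.8  2.6 -0.2] gap 30.8  SHIFT [-557.9  213.5   47.6] TURN 1.6
col 144 [[106, 99, 99], [82, 94, 94], [58, 79, 61], [94, 115, 103], [181, 183, 180], [195, 194, 193], [192, 191, 189]]
```

There are now about 4 mm of clearance. I'll ease the grip again.

Emit:
step_arm(rows=[[[0,0,0],0],[[0,0,0.5],0],[[0,0,1],0]], fingers=0.369)

```text
time: 22.35
tool_pos: [552.0, 228.7, 47.3]
tcp_rot: [180.0, 0.2, 1.6]
ft_force: [-12.2, 0.1, 6.1]
finger_gap: 31.5
grip_force: 16.3
```

Emit:
step_arm(rows=[[[0,0,0],0],[[0,0,0],0]], fingers=0.372)

```text
time: 22.55
tool_pos: [552.8, 228.7, 47.5]
tcp_rot: [-180.0, 0.1, 1.6]
ft_force: [-6.3, 1.6, 1.1]
finger_gap: 31.7
grip_force: 5.3
```

```bash
python3 -c "from band import *;rows()"
```

```text
orange [145.1 222.1] 38 [346.9 140.7] 21
band centre holder [60.1  0.4 50.2] res [ 0.2  0.2  0.3 -0.1] tilt~ 6.8
t 22.65 pos [552.9 228.7  47.5] rot [-1.8e+02  1.0e-01  1.6e+00] F [-8.2  1.2  1.6] gap 31.7  SHIFT [-558.9  213.6   47.5] TURN 1.6
col 145 [[104, 87, 119], [127, 82, 64], [97, 94, 92], [108, 122, 123], [182, 183, 182], [195, 195, 193], [192, 191, 189]]
```

The nub is now behind the end stop, at about 51 mm high. I'll release the cell, rise, then press the positive end down.

Emit:
step_arm(rows=[[[0,0,0],0],[[0,0,0],0],[[0,0,0],0]], fingers=0.5)

```text
time: 22.95
tool_pos: [554.8, 228.4, 48.2]
tcp_rot: [-180.0, -0.1, 1.5]
ft_force: [-0.4, 0.4, 0.3]
finger_gap: 42.9
grip_force: 0.0
```

```bash
python3 -c "from band import *;rows()"
```

```text
orange [145.  222.1] 37 [346.7 140.8] 22
band centre holder [60.2 -0.1 49.3] res [ 0.3  0.2  0.5 -0.1] tilt~ 6.3
t 23.05 pos [554.4 228.3  48. ] rot [-1.8e+02 -1.0e-01  1.5e+00] F [0.2 0.2 0.1] gap 42.7  SHIFT [-560.3  213.4   48. ] TURN 1.5
col 145 [[97, 88, 122], [125, 80, 64], [100, 93, 94], [109, 117, 116], [183, 183, 182], [195, 192, 192], [193, 192, 191]]
```

Emit:
step_arm(rows=[[[0,0,-5],0],[[0,0,-15],0],[[0,0,-30],0],[[0,0,-45],0],[[0,0,-52],0],[[0,0,-52],0]])

```text
time: 23.65
tool_pos: [555.3, 228.8, 102.2]
tcp_rot: [-179.9, -0.2, 1.5]
ft_force: [0.4, 0.4, -0.0]
finger_gap: 42.6
grip_force: 0.0
```

```bash
python3 -c "
from band import *
go([*W(HO,45,-1.7,0)[:2],82],1.5);measure(snapshot('top'),snapshot('scene'))"
```

```text
t 23.65 pos [555.3 228.8 102.2] rot [-179.9   -0.2    1.5] F [ 0.4  0.4 -0. ] gap 42.6  SHIFT [-87.1  -1.1  20.2] TURN 0.0
orange [145.3 222.2] 36 [346.7 140.8] 22
band centre holder [60.2  0.7 49.9] res [ 0.2  0.2  0.3 -0.1] tilt~ 6.6
```

Now I'll move above the positive end with closed fingers.

Emit:
step_arm(rows=[[[-10,0,0],0],[[-30,-0.5,0],0],[[-50,-1,0],0],[[-70,-1,0],0],[[-82,-1,0],0],[[-87,-1,5],0],[[-87,-1,14],0],[[-87,-1,20],0],[[-87,-1,20],0],[[-87,-1,20],0]], fingers=0, squeeze=20)

```text
time: 24.75
tool_pos: [466.9, 226.8, 79.1]
tcp_rot: [180.0, 0.1, 1.5]
ft_force: [0.3, 0.1, -0.5]
finger_gap: -0.1
grip_force: 0.0
```

Emit:
step_arm(rows=[[[0,0,2],0],[[0,0,4],0],[[0,0,6],0],[[0,0,8],0],[[0,0,8],0]])

```text
time: 25.25
tool_pos: [466.9, 227.2, 71.6]
tcp_rot: [-180.0, -0.0, 1.5]
ft_force: [-1.4, 1.0, 1.6]
finger_gap: -0.1
grip_force: 0.9
```

Emit:
step_arm(rows=[[[0,0,1],0],[[0,0,2],0],[[0,0,3],0],[[0,0,4],0],[[0,0,4],0]])

```text
time: 25.75
tool_pos: [466.7, 227.1, 67.7]
tcp_rot: [-180.0, 0.0, 1.5]
ft_force: [-4.6, 1.7, 5.3]
finger_gap: -0.2
grip_force: 3.0
```

Emit:
step_arm(rows=[[[0,0,1],0],[[0,0,2],0],[[0,0,2],0]])

```text
time: 26.05
tool_pos: [466.7, 228.0, 66.9]
tcp_rot: [-179.9, 0.0, 1.6]
ft_force: [-9.8, 3.4, 16.3]
finger_gap: -0.1
grip_force: 8.1
```

The push went stiff with the tip at 55.9 mm, which is the top of a level cell. I'll retreat and measure.

Emit:
step_arm(rows=[[[0,0,-3],0],[[0,0,-10],0],[[0,0,-25],0],[[0,0,-45],0],[[0,0,-70],0],[[0,0,-100],0],[[0,10,-125],0],[[0,35,-140],0],[[0,70,-145],0],[[0,110,-145],0],[[0,140,-145],0],[[0,150,-145],0]])

```text
time: 27.25
tool_pos: [471.2, 74.4, 211.8]
tcp_rot: [179.9, -0.1, 1.4]
ft_force: [0.2, -0.2, -0.0]
finger_gap: -0.3
grip_force: 0.0
```

```bash
python3 - <<'E'
from band import *
rows()
t=snapshot("top");s=snapshot("scene");cv2.imwrite("raw_t4.png",t);cv2.imwrite("raw_s4.png",s)
i=Ro.from_euler('z',HO[2],degrees=True)
for y in(-1,0,1):
    q=np.array([HO[0],HO[1],0])+i.apply([59,y,40]);a=i.apply([1.,0,0]);print(y,band(q,a,"top",0).round(1),band(q,a,"scene",0).round(1))
# cell outline in top: blue cell vs rest
for y in(170,175,178,190,200,210,218): print(y,[t[y,x].tolist() for x in range(133,160,1)][2:20])
print("col145:",[(y,t[y,143:148].mean(0).round().astype(int).tolist()) for y in range(156,174)])
E
```

```text
Traceback (most recent call last):
  File "band.py", line 18, in rows
    t=snapshot("top");s=snapshot("scene"); p=measure(t,s); go([0,0,0],0)
                                             ~~~~~~~^^^^^
  File "band.py", line 10, in measure
    ct,nt=cen("top",t,tb); cs,ns=cen("scene",s,sb); print("orange",ct.round(1),nt,cs.round(1),ns)
          ~~~^^^^^^^^^^^^
  File "band.py", line 6, in cen
    j=1+np.argmax(st[1:,4]); return ce[j],st[j,4]
        ~~~~~~~~~^^^^^^^^^^
ValueError: attempt to get argmax of an empty sequence
```

Emit:
step_arm(rows=[[[0,20,0],0],[[0,50,-5],0],[[0,85,-10],0],[[0,120,-20],0],[[0,150,-30],0],[[0,180,-30],0],[[0,205,-30],0],[[0,220,-30],0],[[0,220,-30],0],[[0,220,-30],0]])

```text
time: 28.35
tool_pos: [477.0, -141.9, 240.5]
tcp_rot: [-180.0, 0.0, 1.6]
ft_force: [0.4, -0.8, 0.6]
finger_gap: -0.2
grip_force: 0.0
```

```bash
python3 - <<'E'
from band import *
t=snapshot("top");s=snapshot("scene");cv2.imwrite("raw_t4.png",t);cv2.imwrite("raw_s4.png",s)
i=Ro.from_euler('z',HO[2],degrees=True)
for x,y in((59,-1),(59,0),(59,1),(61,0)):
    q=np.array([HO[0],HO[1],0])+i.apply([x,y,40]);a=i.apply([1.,0,0]);print(x,y,band(q,a,"top",0).round(1),band(q,a,"scene",0).round(1))
print("col145:",[(y,t[y,143:148].mean(0).round().astype(int).tolist()) for y in [*range(158,174),*range(218,232)]])
measure(t,s)
E
```

```text
59 -1 [146.1 222.6] [346.9 142.6]
59 0 [146.5 222.5] [346.7 142.8]
59 1 [147.  222.5] [346.5 143. ]
61 0 [146.6 223.4] [346.2 142.4]
col145: [(158, [167, 170, 169]), (159, [94, 99, 100]), (160, [105, 112, 115]), (161, [63, 68, 71]), (162, [58, 66, 66]), (163, [101, 111, 114]), (164, [63, 90, 53]), (165, [62, 88, 62]), (166, [95, 116, 128]), (167, [114, 76, 60]), (168, [140, 66, 19]), (169, [144, 71, 25]), (170, [143, 72, 28]), (171, [141, 68, 18]), (172, [144, 71, 24]), (173, [142, 71, 24]), (218, [149, 77, 30]), (219, [149, 74, 26]), (220, [149, 76, 39]), (221, [106, 88, 102]), (222, [43, 102, 163]), (223, [5, 107, 178]), (224, [44, 107, 175]), (225, [134, 83, 93]), (226, [109, 87, 80]), (227, [102, 118, 122]), (228, [164, 166, 166]), (229, [177, 177, 175]), (230, [175, 173, 173]), (231, [111, 124, 105])]
orange [145.9 223. ] 36 [346.5 142. ] 21
band centre holder [60.9 -0.6 42.2] res [ 0.1  0.1  0.1 -0. ] tilt~ 3.2
```

The band now sits near the level height. I'll confirm with a second press nearer the nub and a height probe mid-cell.

```bash
python3 -c "
from band import *
go([*W(HO,57,-1.7,0)[:2],82],1.5)"
```

```text
t 28.45 pos [ 477.  -141.6  240.5] rot [-180.     0.     1.6] F [-0.4  0.2 -0.2] gap 0.2  SHIFT [ -10.4 -369.3  158.5] TURN 0.1
```

Emit:
step_arm(rows=[[[0,-20,0],0],[[-2,-60,0],0],[[-4,-105,0],0],[[-6,-150,0],0],[[-8,-195,0],0],[[-10,-240,0],0],[[-10,-285,5],0],[[-10.4,-325,20],0],[[-10.4,-355,45],0],[[-10.4,-369,75],0],[[-10.4,-369.3,110],0],[[-10.4,-369.3,140],0]])

```text
time: 29.65
tool_pos: [455.2, 227.7, 99.0]
tcp_rot: [-180.0, 0.0, 1.7]
ft_force: [0.7, -1.5, -0.5]
finger_gap: 0.2
grip_force: 0.0
```

Emit:
step_arm(rows=[[[0,0,10],0],[[0,0,18],0],[[0,0,24],0],[[0,0,29],0],[[0,0,31],0],[[0,0,32],0],[[0,0,32],0]])

```text
time: 30.35
tool_pos: [456.8, 226.0, 69.1]
tcp_rot: [-180.0, -0.0, 1.5]
ft_force: [1.1, 0.5, -0.3]
finger_gap: -0.2
grip_force: 0.0
```

Emit:
step_arm(rows=[[[0,0,1],0],[[0,0,2],0],[[0,0,2],0]])

```text
time: 30.65
tool_pos: [456.8, 226.2, 67.1]
tcp_rot: [-180.0, -0.0, 1.5]
ft_force: [-1.4, -0.8, 3.6]
finger_gap: 0.1
grip_force: 1.6
```

Emit:
step_arm(rows=[[[0,0,1],0],[[0,0,2],0],[[0,0,3],0],[[0,0,3],0]])

```text
time: 31.05
tool_pos: [456.9, 226.7, 66.4]
tcp_rot: [-179.9, -0.0, 1.6]
ft_force: [-13.1, -2.8, 27.9]
finger_gap: 0.1
grip_force: 13.8
```

Emit:
step_arm(rows=[[[0,0,-5],0],[[0,0,-10],0],[[15,0,-10],0],[[35,0,-10],0],[[55,0,-10],0],[[65,0,-8],0],[[65,0,-4],0],[[65,0,-1],0],[[65,0,0],0],[[65,0,0],0]])

```text
time: 32.05
tool_pos: [522.3, 227.8, 66.6]
tcp_rot: [180.0, -0.2, 1.6]
ft_force: [-6.4, -4.9, 23.1]
finger_gap: 0.6
grip_force: 11.7
```

The cell's top is equally high at x = −9 and x = +56 (66.6 and 66.4), so it lies level. I'll retreat.

Emit:
step_arm(rows=[[[0,0,-3],0],[[0,0,-10],0],[[0,0,-25],0],[[0,0,-45],0],[[0,0,-70],0],[[0,0,-100],0],[[0,10,-125],0],[[0,40,-145],0],[[0,80,-155],0],[[0,125,-160],0],[[0,170,-165],0],[[0,210,-170],0]])

```text
time: 33.25
tool_pos: [526.6, 16.1, 234.7]
tcp_rot: [180.0, -0.0, 1.6]
ft_force: [1.2, -0.8, -0.1]
finger_gap: -0.2
grip_force: 0.0
```

Emit:
step_arm(rows=[[[0,40,0],0],[[0,80,0],0],[[0,115,0],0],[[0,140,0],0],[[0,150,0],0],[[0,150,0],0],[[0,150,0],0]])

```text
time: 33.95
tool_pos: [531.1, -131.2, 233.8]
tcp_rot: [-180.0, 0.0, 1.6]
ft_force: [-0.6, 0.1, -0.4]
finger_gap: -0.3
grip_force: 0.0
```

```bash
python3 - <<'E'
from band import *
t=snapshot("top");s=snapshot("scene")
measure(t,s); go([0,0,0],0)
print("col145:",[(y,t[y,143:148].mean(0).round().astype(int).tolist()) for y in [*range(164,170),*range(224,232)]])
print(proj("top",[W(HO,-70,0,56),W(HO,-70,0,40),W(HO,67,0,56),W(HO,70,0,46)]).round(1).tolist())
o=cv2.imread("raw_t.png"); d=(cv2.absdiff(o,t).max(2)>60).astype(np.uint8)
n,l,st,ce=cv2.connectedComponentsWithStats(d); print([(*st[k],) for k in range(1,n) if st[k,4]>15])
E
```

```text
orange [146.1 223. ] 37 [346.6 142. ] 23
band centre holder [60.8 -0.3 42.3] res [ 0.  0.  0. -0.] tilt~ 3.3
t 34.05 pos [ 531.2 -130.8  233.7] rot [-180.    -0.     1.6] F [-0.5  0.2  0.2] gap 0.2  SHIFT [-527.3 -145.8  233.7] TURN 1.6
col145: [(164, [64, 91, 55]), (165, [61, 88, 60]), (166, [93, 115, 129]), (167, [107, 69, 54]), (168, [143, 70, 24]), (169, [142, 70, 22]), (224, [39, 107, 174]), (225, [133, 83, 94]), (226, [106, 84, 75]), (227, [102, 119, 123]), (228, [162, 165, 165]), (229, [176, 174, 173]), (230, [172, 171, 170]), (231, [112, 125, 105])]
[[143.7, 166.7], [145.9, 167.7], [144.4, 226.1], [145.8, 227.4]]
[(np.int32(171), np.int32(74), np.int32(221), np.int32(302), np.int32(23119)), (np.int32(139), np.int32(167), np.int32(20), np.int32(60), np.int32(655)), (np.int32(366), np.int32(286), np.int32(104), np.int32(69), np.int32(2137)), (np.int32(485), np.int32(307), np.int32(5), np.int32(8), np.int32(28)), (np.int32(464), np.int32(312), np.int32(13), np.int32(12), np.int32(106)), (np.int32(297), np.int32(315), np.int32(103), np.int32(72), np.int32(3068)), (np.int32(312), np.int32(327), np.int32(13), np.int32(23), np.int32(116)), (np.int32(303), np.int32(329), np.int32(11), np.int32(17), np.int32(97)), (np.int32(507), np.int32(334), np.int32(52), np.int32(50), np.int32(1374)), (np.int32(234), np.int32(340), np.int32(14), np.int32(5), np.int32(25)), (np.int32(259), np.int32(348), np.int32(35), np.int32(9), np.int32(62)), (np.int32(155), np.int32(360), np.int32(123), np.int32(60), np.int32(5535)), (np.int32(147), np.int32(378), np.int32(23), np.int32(34), np.int32(263)), (np.int32(294), np.int32(389), np.int32(14), np.int32(30), np.int32(226)), (np.int32(510), np.int32(402), np.int32(35), np.int32(18), np.int32(378)), (np.int32(123), np.int32(406), np.int32(22), np.int32(14), np.int32(198))]
```

```bash
python3 -c "
from bench import r
print(r.hand_in())"
```

```text
the job is handed in; nothing more can be done
None
```

The cell is loaded in the module: it lies level in both saddles, held by the spring against the end stop and let go. I handed the job in at about 34 s, with no contact on the bystanders that I noticed; the result of the judging was not shown.

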